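# Slide the battery module home in the service dock and start the test

### The job

Slide the tall, heavy battery module along the bench into the service dock until it is fully home against the dock's sprung contacts and the side catch has snapped into the groove in its side, then press the dock's start button all the way down and let go. Push the module low, near its foot, so that it stays upright and slides; do not lift it or tip it over. Leave the other things on the bench where they are, and do not press the button before the module is home.

Things in the scene. Friction and masses are not known exactly. Their poses are not given: they have to be found in the camera images.
- battery: Battery module, origin under its middle: upright black case, grey lid, 60 mm deep (x), 112 wide (y), 118 high, black strap handle arching to 136. The +x face (two brass strips) enters the dock first; push the -x face (paper label). Loose on the bench, 0.7 to 1.0 kg, slides at 3 to 8 N, tips forward if pushed higher than about 40 mm. A groove 10 mm deep runs up each side, x = 0 to +16 mm.
- battery_mid (a point): Centre of the battery module, half-way up: 59 mm above its underside; same axes as the module (x towards the brass strips, z up).
- dock: Battery service dock, fixed to the bench. Origin on the bench, mid-bay, at the face of two rubber stop buffers; +x is the way the module goes in, z up. Guide rails 40 mm high, inner faces at y = -58 and +58 mm, x = -50 to 0, then flaring at 35 degrees to y = -84 and +84 at x = -85. No floor: the module slides on the bench. Behind: grey case, x = 10 to 78, y = -105 to +105, 78 high.
- bay_home (a point): Where the module's centre is when home: dock frame (-30, 0, 59) mm, the module's x along the dock's x. Held by the catch, it may rest up to 3 mm short of this.
- catch (a joint): Sprung catch in the +y rail: steel wedge at dock x = -30 to -16, z = 11 to 33 mm, standing 9 mm into the bay. Value in m: 0 out (at rest), up to 0.012 pushed back. The module's leading corner pushes it back up to 9 mm (adds about 6 N to the push); it snaps into the side groove about 2 mm before the buffers and then keeps the module in.
- pin_near (a joint): Brass spring contact at dock y = -20 mm, z = 30 mm, tip 6 mm in front of the buffers. Value in m: 0 free, 0.003 to 0.006 with the module home (about 1.5 N).
- pin_far (a joint): The same spring contact at dock y = +20 mm.
- start_top (a point): Centre of the top of the grey round start button, 28 mm across, on top of the dock's case near its +y end (dock frame x = 44, y = 70 mm), 96 mm above the bench; it is pressed straight down.
- start (a joint): Start button travel in m: 0 up, 0.006 fully down (about 5 N); it springs back.
- bottle: White solvent bottle, 65 mm across, 124 mm tall, on the bench beside the dock; bystander. Origin under its centre.
- dish: Steel dish of screws, 85 mm across, 18 mm high; bystander. Origin under its centre.
- tub: Flux tub with black lid, 47 mm across, 29 mm high; bystander. Origin under its centre.
- adapter: Black power adapter, 50 x 108 x 31 mm, behind the dock; bystander. Origin under its centre.
- drive: Flat black drive, 70 x 100 x 8 mm; bystander. Origin under its centre.

How it is judged:
By the outcome, as a careful person would: the job done as asked, in the order asked, and still so for the second after the job is handed in, with the robot touching nothing.
It also fails if it takes over 48 s, if anything falls off the work surface, if the arm or the gripper's body presses on something with over 40 N, if the wrist force passes 120 N, or if a joint passes its speed limit or range.

### The arm

A 7-joint arm with a two-finger parallel gripper is mounted at the origin on a cart in front of the work surface, level with it; the furniture and walls round the work are solid. World frame = base frame: x ahead of the robot, y to its left, z up, the work surface at z = 0. Lengths are in m, angles in degrees, forces in N, time in s.
With the tool pointing down it reaches from about 0.35 to 0.9 m from the base axis. Payload 19.9 kg.
Tool frame: the origin (TCP) lies between the finger pads; the fingertips stand 19 mm ahead of it and the grasp point (between the pads) is the TCP; z points along the fingers, y is the direction in which the jaws open and shut (so a half turn about z gives the same grasp; the last joint's range is limited). The gripper opens to 94 mm and grips with 3 to 60 N. Pads are 16 mm wide; open, the fingers measure 119 mm over their backs; the gripper's body (75 mm by 177 mm) begins 78 mm behind the grasp point.
Start: joints at [73.654, 23.915, -0.59, 92.452, 0.269, 63.638, -3.037], TCP at [0.151, -0.606, 0.224] pointing down, gripper open.
Joint ranges: [-161.28, 161.28], [-22.2, 115.67], [-73.04, 71.86], [3.21, 147.25], [-68.34, 248.33], [10.77, 114.83], [-161.83, 161.83]. Speed limits (degrees/s): [108.29, 108.29, 136.94, 136.94, 172.46, 172.46, 172.46].

### API

Orientations are given as [roll, pitch, yaw] about the fixed x, y, z axes, in that order (R = Rz(yaw) Ry(pitch) Rx(roll)).
In Python, from rig import env gives the robot as it stands.
- The arm moves only by the shell command python3 -m pendant 'ROWS'. ROWS is JSON, a list of rows, each a list of 5 numbers: the closure, from 0 (fully open) to 1 (shut), then the shift along the tool's x, y, z in cm, then the turn about the tool's z in rad. A call has 1 to 8 rows; each row is the pose to reach, as a shift and turn from the pose commanded when the call began, along the tool's axes at that moment; what a row does not reach only later rows make up. A row lasts 1/10 s, in which the tool goes at most 50 mm and 8.59 degrees, less where a joint would pass 70% of its speed; a pose out of reach is approached as far as the arm can. A call with a gripper value outside its range is refused whole. The fingers move at their own pace and stop on an object; the grip force is fixed at half the most. Time passes only in rows, so rows that repeat a pose let the fingers close. It gives the time, the measured TCP pose, the force and the opening at its end, in the units of the state.
- env.sense(): the state, without advancing time (a new reading comes with each control period).
- env.snapshot(name): name is "scene" or "top"; returns (picture, depth): 400x640x3 uint8, red, green, blue; 400x640 float32, m along the optical axis (not along the pixel's ray), 0 where there is no reading.
- env.camera_info(name): a dict with "mtx" (3x3 intrinsics, pixels), "R" (3x3) and "t" (3): a world point X has camera coordinates R X + t. Camera axes: x right, y down, z forward; pixel columns grow to the right and rows downward; lengths in m; the calibration is good to about 2 mm. A picture is of the moment at which its call begins. camera_info takes no time and is no camera call.
- env.job_done(): hands the job in, once; it reports no verdict.
The state is a dict: "time": time; "qpos": joint angles; "qvel": joint speeds; "tau": joint torques, N m; "tool_pos": TCP position; "tcp_rot": TCP orientation; "wrist_force": force on the tool from outside, world axes, zero at the start; "moment": the same for the moment, N m; "opening": opening from 0.0 (shut) to 1.0 (fully open).
Only numpy, scipy, OpenCV 4.12 (cv2) and the standard library are available. Lean on these libraries where they do the work, as an engineer would, in place of code of your own. Each camera call takes 0.05 s, during which the arm holds its last target.

## Working session

There is one attempt and no reset: what is moved stays moved. The work goes in short steps, Python scripts to look and compute and a shell command to move; the robot and the scene stay as the last step left them, time stands still between calls to the robot, and variables do not carry over. Pictures are saved under pics/ and viewed, and the job is handed in when it is done.

```bash
ls; mkdir -p pics; python3 - <<'E'
from rig import env
import cv2,numpy as np
s=env.sense();print(s)
for n in("scene","top"):
    p,d=env.snapshot(n);cv2.imwrite(f"pics/{n}0.png",p[:,:,::-1]);np.savez(f"{n}0.npz",p=p,d=d);print(env.camera_info(n))
E
```

```text
pics
{'time': 0.0, 'qpos': array([73.65509498, 23.94709853, -0.59196563, 92.48389919,  0.27016519,
       63.63846764, -3.03628051]), 'qvel': array([-0.06891806, -0.03711505, -0.07389153, -0.027882  ,  0.03016704,
        0.0657365 , -0.00320652]), 'tau': array([-3.67780531e-04, -8.51257253e+01,  6.38147481e-01, -4.25985432e+01,
       -4.89019160e-02,  1.88519759e-02,  2.01065104e-04]), 'tool_pos': array([ 0.15077257, -0.60618816,  0.22384731]), 'tcp_rot': array([-1.79932103e+02,  5.26050350e-03,  1.39698901e+01]), 'wrist_force': array([-0.31208289, -0.16660604,  0.89990631]), 'moment': array([-0.00815907, -0.00013735,  0.02169985]), 'opening': 0.9983757259199053}
{'mtx': array([[463.82287309,   0.        , 327.88386144],
       [  0.        , 463.82287309, 206.80425198],
       [  0.        ,   0.        ,   1.        ]]), 'R': array([[-0.84289786, -0.53804293, -0.00574504],
       [-0.32465096,  0.51705472, -0.79199506],
       [ 0.42909784, -0.66570581, -0.61050047]]), 't': array([0.38380924, 0.30487983, 1.10722924])}
{'mtx': array([[480.90753506,   0.        , 321.3729    ],
       [  0.        , 480.90753506, 200.21286814],
       [  0.        ,   0.        ,   1.        ]]), 'R': array([[ 0.05907716, -0.99823087,  0.00671035],
       [-0.97492624, -0.05914004, -0.21452573],
       [ 0.21454305,  0.00613148, -0.97669529]]), 't': array([-0.11588471,  0.51497428,  1.09769694])}
```

View pics/scene0.png

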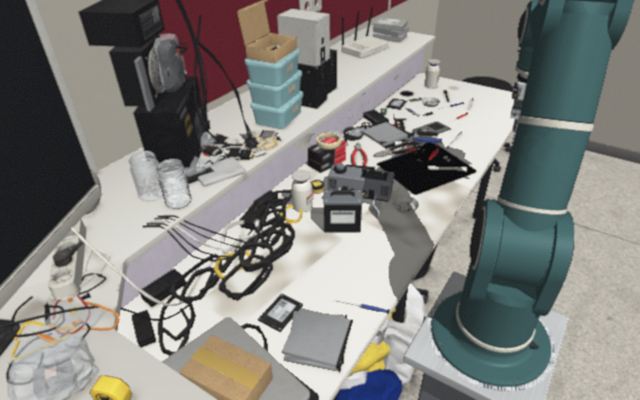

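View pics/top0.png

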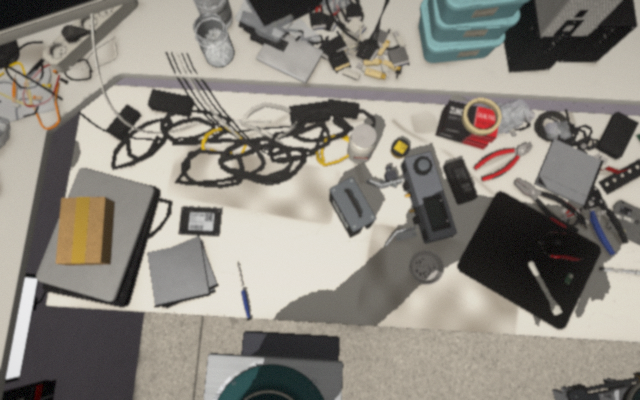

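```bash
python3 - <<'E'
import cv2,numpy as np
p=np.load("top0.npz")["p"][:,:,::-1][120:290,300:500];cv2.imwrite("pics/t1.png",cv2.resize(p,None,fx=3.5,fy=3.5,interpolation=cv2.INTER_CUBIC))
p=np.load("scene0.npz")["p"][:,:,::-1][150:250,270:430];cv2.imwrite("pics/s1.png",cv2.resize(p,None,fx=5,fy=5,interpolation=cv2.INTER_CUBIC))
E
```

```text
(no output)
```

View pics/t1.png

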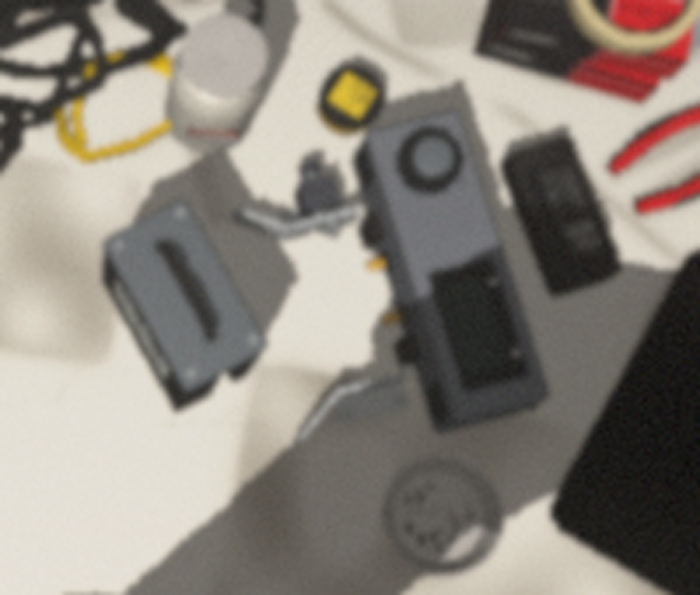

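View pics/s1.png

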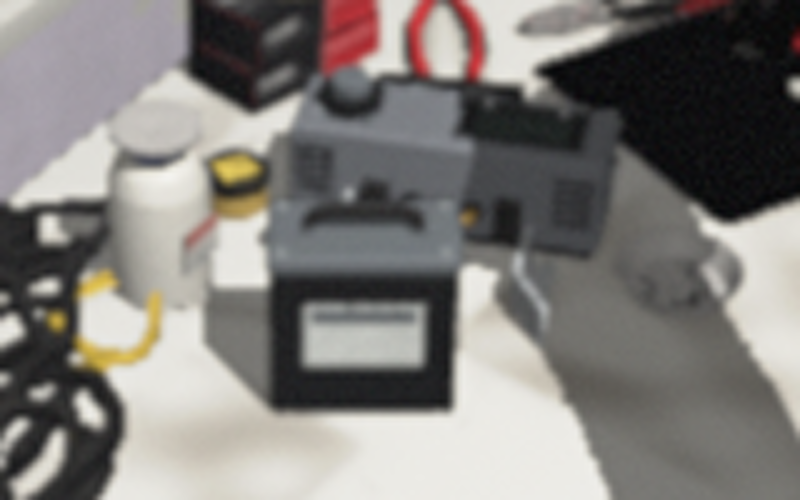

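```bash
cat >h.py <<'E'
import cv2,numpy as np
from rig import env
def cloud(n,d):
    c=env.camera_info(n);K,R,t=c["mtx"],c["R"],c["t"]
    v,u=np.mgrid[:d.shape[0],:d.shape[1]]
    P=np.stack([(u-K[0,2])/K[0,0]*d,(v-K[1,2])/K[1,1]*d,d],-1)
    return (P-t)@R
def ray(n,u,v,z):
    c=env.camera_info(n);K,R,t=c["mtx"],c["R"],c["t"]
    r=R.T@np.array([(u-K[0,2])/K[0,0],(v-K[1,2])/K[1,1],1]);o=-R.T@t
    return o+r*(z-o[2])/r[2]
def rects(n,d,roi,z0,z1,minpx=60):
    W=cloud(n,d);u0,v0,u1,v1=roi
    m=np.zeros(d.shape,np.uint8);s=np.s_[v0:v1,u0:u1]
    m[s]=((W[s][...,2]>z0)&(W[s][...,2]<z1)&(d[s]>0))
    k,l,st,_=cv2.connectedComponentsWithStats(m)
    for i in range(1,k):
        if st[i,4]<minpx: continue
        P=W[l==i];(c,sz,a)=cv2.minAreaRect((P[:,:2]*1000).astype(np.float32))
        b=cv2.boxPoints((c,sz,a))
        print(z0,z1,"px",st[i,:5],"c",np.round(c,1),"sz",np.round(sz,1),"a",round(a,1),"zmed",round(np.median(P[:,2])*1000,1))
E
python3 - <<'E'
from h import *
for n,roi in(("top",(300,120,500,290)),("scene",(270,150,430,250))):
    d=np.load(n+"0.npz")["d"];print(n)
    for z in((.110,.1245),(.126,.15),(.07,.084),(.09,.1)): rects(n,d,roi,*z,minpx=25)
E
```

```text
top
0.11 0.1245 px [352 124  25  24 330] c [ 666.7 -175.1] sz [56.7 55.9] a 2.4 zmed 122.4
0.11 0.1245 px [ 330  177   47   55 1236] c [ 504.4 -156.3] sz [114.5  62.4] a 31.9 zmed 117.7
0.126 0.15 px [345 189  17  29 111] c [ 504.1 -156.8] sz [69.7  8.5] a 31.5 zmed 133.8
0.07 0.084 px [444 120  55  19 313] c [ 720.6 -439.6] sz [130.5  32.3] a 81.6 zmed 74.4
0.07 0.084 px [469 120  28  10 213] c [ 730.9 -467.6] sz [25.5 64.9] a 3.6 zmed 74.3
0.07 0.084 px [349 143  24  14  50] c [ 643. -169.] sz [58.5 19.5] a 76.0 zmed 77.1
0.07 0.084 px [ 404  152   53   89 2185] c [ 545.7 -341.1] sz [209.9  69.3] a 17.7 zmed 78.3
0.09 0.1 px [465 120  35  14 139] c [ 718.2 -462. ] sz [33.8 82.5] a 4.3 zmed 92.7
0.09 0.1 px [350 134  25  19 100] c [ 653.3 -168.3] sz [61.2 32.5] a 66.9 zmed 94.8
0.09 0.1 px [414 157  18  17 128] c [ 613.2 -319. ] sz [40.  40.4] a 1.8 zmed 92.7
scene
0.11 0.1245 px [291 170  19  12 137] c [ 666.9 -171.4] sz [53.  60.1] a 56.1 zmed 122.4
0.11 0.1245 px [323 190  39  15 473] c [ 504.1 -154.7] sz [112.9  63.7] a 31.7 zmed 117.3
0.126 0.15 px [331 190  24   4  68] c [ 505.  -158.1] sz [66.8 12.9] a 32.4 zmed 132.9
0.07 0.084 px [270 150  29  20  95] c [ 818.5 -283.8] sz [152.4  11.4] a 87.4 zmed 76.5
0.07 0.084 px [310 150  20   7  63] c [ 743.1 -396.3] sz [44.6 54.5] a 80.7 zmed 73.6
0.07 0.084 px [327 164  66  21 725] c [ 547.2 -341. ] sz [210.4  75. ] a 19.4 zmed 77.8
0.07 0.084 px [291 186  21   9  68] c [ 654.8 -160.1] sz [63.5 30. ] a 41.0 zmed 77.2
0.07 0.084 px [323 210  39   6 144] c [ 490.6 -133. ] sz [111.5  10.6] a 32.1 zmed 77.4
0.09 0.1 px [270 150  20  15  55] c [ 818.8 -265.4] sz [  9.2 108.9] a 1.2 zmed 93.8
0.09 0.1 px [336 163   9   8  40] c [ 611.2 -317.2] sz [25.7 34.1] a 46.0 zmed 96.4
0.09 0.1 px [291 179  20  11  89] c [ 659.4 -165.1] sz [60.3 40.4] a 41.7 zmed 95.9
0.09 0.1 px [323 205  39   5 107] c [ 490.6 -132.3] sz [110.6  10.6] a 29.3 zmed 95.5
```

```bash
cat >>h.py <<'E'
from scipy.spatial.transform import Rotation as Ro
def need(x,y,z,yaw):
    s=env.sense();p=np.array(s["tool_pos"]);R=Ro.from_euler("xyz",s["tcp_rot"],degrees=True)
    sh=R.inv().apply(np.array([x,y,z])-p)*100
    dy=(yaw-s["tcp_rot"][2]+180)%360-180
    print("t",round(s["time"],2),"at",p.round(4),np.round(s["tcp_rot"],2),"F",np.round(s["wrist_force"],1),"open",round(s["opening"],3))
    print("shift cm",sh.round(2),"turn",round(-np.radians(dy),3))
O=np.array([.5326,-.2991]);ex=np.array([.304,-.953]);ey=np.array([.953,.304])
def D(x,y): # dock mm -> world m
    return O+ex*x/1000+ey*y/1000
def toD(p): q=np.asarray(p[:2])-O; return np.round([q@ex*1000,q@ey*1000],1)
E
python3 -c "
from h import *
need(.483,-.088,.224,107.7)"
python3 -m pendant '[[0.3,44.7,-42.3,0,-1.635],[0.3,44.7,-42.3,0,-1.635],[0.3,44.7,-42.3,0,-1.635],[0.3,44.7,-42.3,0,-1.635],[0.3,44.7,-42.3,0,-1.635],[0.3,44.7,-42.3,0,-1.635],[0.3,44.7,-42.3,0,-1.635],[0.3,44.7,-42.3,0,-1.635]]'
python3 -c "
from h import *
need(.483,-.088,.224,107.7)"
```

```text
t 0.1 at [ 0.1508 -0.6062  0.2239] [-1.7994e+02  1.0000e-02  1.3970e+01] F [0.2 0.1 0.7] open 0.998
shift cm [ 4.475e+01 -4.227e+01  3.000e-02] turn -1.636
time: 0.9
tool_pos: [0.367, -0.2677, 0.2245]
tcp_rot: [-180.0, 0.0, 83.1]
wrist_force: [1.3, -0.9, -0.6]
opening: 0.7
t 0.9 at [ 0.367  -0.2677  0.2245] [-1.7999e+02  2.0000e-02  8.3070e+01] F [ 1.3 -0.9 -0.6] open 0.7
shift cm [19.24  9.35  0.04] turn -0.43
```

```bash

python3 -m pendant '[[0.3,19.2,9.4,0,-0.43],[0.3,19.2,9.4,0,-0.43],[0.3,19.2,9.4,0,-0.43],[0.3,19.2,9.4,0,-0.43],[0.3,19.2,9.4,0,-0.43],[0.3,19.2,9.4,0,-0.43],[0.3,19.2,9.4,0,-0.43]]'
python3 -c "
from h import *
need(.483,-.088,.06,107.7)"
```

```text
time: 1.6
tool_pos: [0.4836, -0.0915, 0.2241]
tcp_rot: [-180.0, -0.0, 107.4]
wrist_force: [0.4, -0.5, -0.3]
opening: 0.7
t 1.6 at [ 0.4836 -0.0915  0.2241] [-1.7996e+02 -2.0000e-02  1.0735e+02] F [ 0.4 -0.5 -0.3] open 0.7
shift cm [ 0.35  0.07 16.41] turn -0.006
```

```bash

python3 -m pendant '[[0.3,0.3,0.1,5,0],[0.3,0.3,0.1,10,0],[0.3,0.3,0.1,14,0],[0.3,0.3,0.1,16.4,0],[0.3,0.3,0.1,16.4,0],[0.3,0.3,0.1,16.4,0]]'
python3 - <<'E'
from h import *
need(.483,-.088,.06,107.7)
print(toD(env.sense()["tool_pos"]))
p,d=env.snapshot("scene");cv2.imwrite("pics/s2.png",cv2.resize(p[110:270,230:430,::-1],None,fx=4,fy=3.75,interpolation=cv2.INTER_CUBIC))
E
```

```text
time: 2.2
tool_pos: [0.484, -0.0887, 0.0612]
tcp_rot: [-180.0, 0.0, 107.3]
wrist_force: [1.3, -0.2, 0.8]
opening: 0.699
t 2.2 at [ 0.484  -0.0887  0.0612] [-1.7999e+02  1.0000e-02  1.0729e+02] F [ 1.3 -0.2  0.8] open 0.699
shift cm [ 0.1  -0.07  0.12] turn -0.007
[-215.3   17.6]
```

View pics/s2.png

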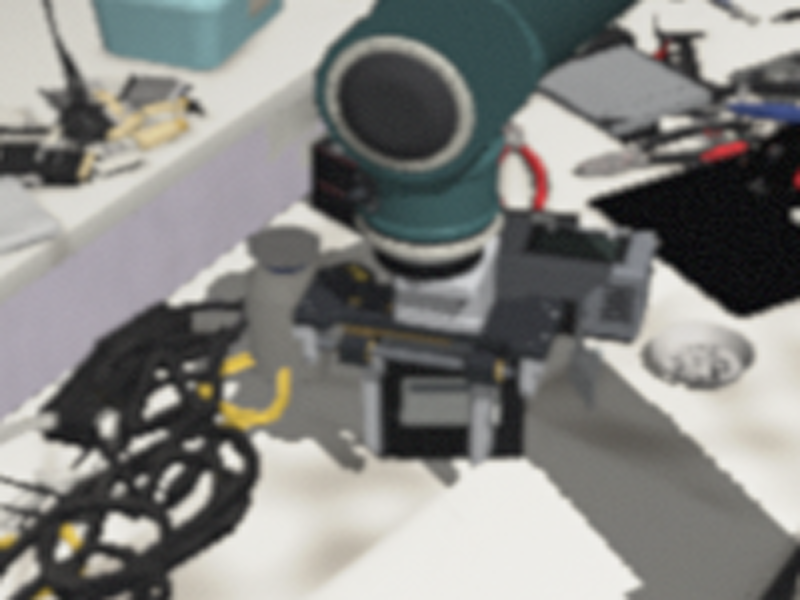

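```bash

python3 -m pendant '[[0.3,-1,0,0.08,-0.007],[0.3,-1.4,0,0.08,-0.007],[0.3,-1.8,0,0.08,-0.007],[0.3,-2.2,0,0.08,-0.007],[0.3,-2.6,0,0.08,-0.007],[0.3,-3,0,0.08,-0.007],[0.3,-3.4,0,0.08,-0.007],[0.3,-3.8,0,0.08,-0.007]]'
cat >look.py <<'E'
from h import *
import sys
k=sys.argv[1]
s=env.sense();print(s["time"],s["tool_pos"],s["tcp_rot"][2],"F",s["wrist_force"].round(1),toD(s["tool_pos"]))
for n,roi in(("top",(300,120,500,290)),("scene",(270,150,430,250))):
    p,d=env.snapshot(n);np.savez(n+k+".npz",p=p,d=d);W=cloud(n,d)
    u0,v0,u1,v1=roi
    cv2.imwrite(f"pics/{n}{k}.png",cv2.resize(p[v0:v1,u0:u1,::-1],None,fx=3.5,fy=3.5,interpolation=cv2.INTER_CUBIC))
    rects(n,d,roi,.112,.1225,100)
E
python3 look.py 3
```

```text
time: 3.05
tool_pos: [0.4955, -0.1243, 0.0596]
tcp_rot: [-180.0, -0.0, 107.8]
wrist_force: [-0.5, 3.1, -0.5]
opening: 0.703
3.05 [ 0.4955147  -0.12426609  0.05959734] 107.77760318808566 F [-0.5  3.1 -0.5] [-177.9   17.8]
0.112 0.1225 px [354 127  20  17 115] c [ 666.3 -173.8] sz [37.1 39.4] a 49.9 zmed 121.4
```

View pics/top3.png

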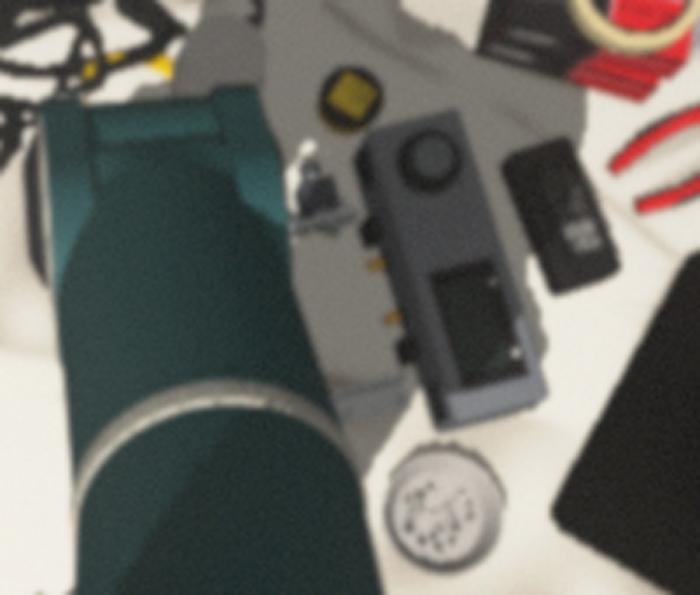

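View pics/scene3.png

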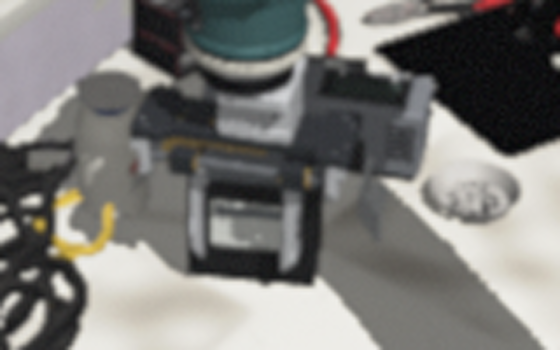

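```bash
cat >foot.py <<'E'
from h import *
import sys
# fit the dark foot edge of the -x face in scene image, ray to z=0
k=sys.argv[1];u0,u1,v0,v1=map(int,sys.argv[2:6])
p=np.load(f"scene{k}.npz")["p"];g=cv2.cvtColor(p,cv2.COLOR_RGB2GRAY).astype(float)
pts=[]
for u in range(u0,u1):
    c=g[v0:v1,u];i=np.argmax(np.diff(c))
    a,b=c[max(i-3,0):i].min(),c[i+1:i+4].max();h=(a+b)/2
    for j in range(max(i-3,0),min(i+4,len(c)-1)):
        if c[j]<h<=c[j+1]: pts.append((u,v0+j+(h-c[j])/(c[j+1]-c[j])));break
pts=np.array(pts);vx,vy,x,y=cv2.fitLine(pts.astype(np.float32),cv2.DIST_HUBER,0,.01,.01).ravel()
L=[ray("scene",u,y+vy/vx*(u-x),0) for u in(u0,u1)]
e=(L[0]-L[1])[:2];print("n",len(pts),"foot ends dock",toD(L[0]),toD(L[1]),"battery yaw rel dock",np.degrees(np.arctan2(e@ex,-e@ey)*-1 if 0 else -np.arctan2(e@ex,e@ey)))
row=int(np.median(pts[:,1]))-4
print("row",row,g[row,u0-12:u1+12].astype(int))
E
python3 foot.py 0 327 358 220 240; python3 foot.py 3 327 358 220 240
```

```text
n 31 foot ends dock [-180.7   54. ] [-157.4  -37.2] battery yaw rel dock 14.320549235674184
row 227 [221 220 217 199 160 124 111 108  90  59  37  34  33  31  33  34  34  34
  34  35  33  35  33  34  32  34  32  34  35  35  32  33  32  34  35  34
  29  34  33  35  33  34  33  33  46 119 205 232 234 233 231 231 231 232
 232]
n 31 foot ends dock [-163.8   58.5] [-154.5  -36.5] battery yaw rel dock 5.575241916680849
row 225 [222 207 168 130 116 115 118 115  89  50  28  29  30  34  32  36  33  33
  35  34  34  37  33  35  31  36  33  33  29  23  29  25  27  22  55 110
 141 138 120  85  50  32  32  36  39  66 102 118 121 117 117 116 117 115
 113]
```

```bash

python3 -m pendant '[[0.3,-0.3,0,0,0],[0.3,-0.6,0,0,0],[0.3,-0.9,0,0,0],[0.3,-1.2,0,0,0]]'
python3 look.py 4;python3 foot.py 4 327 358 218 240
```

```text
time: 3.55
tool_pos: [0.4992, -0.1358, 0.0596]
tcp_rot: [180.0, -0.0, 107.8]
wrist_force: [1.1, 3.0, 0.1]
opening: 0.699
3.55 [ 0.4991616  -0.13580711  0.05963659] 107.75847704969314 F [1.1 3.  0.1] [-165.8   17.8]
n 31 foot ends dock [-152.4   61.5] [-151.7  -35.9] battery yaw rel dock 0.3885243264366519
row 224 [225 226 227 227 218 180 148 131 115  85  47  31  34  27  32  31  33  30
  32  29  32  34  33  33  33  32  31  30  32  34  30  30  26  24  27  52
  93 101  83  61  43  34  34  29  34  46  82 109 119 119 115 116 115 112
 108]
```

View pics/scene4.png

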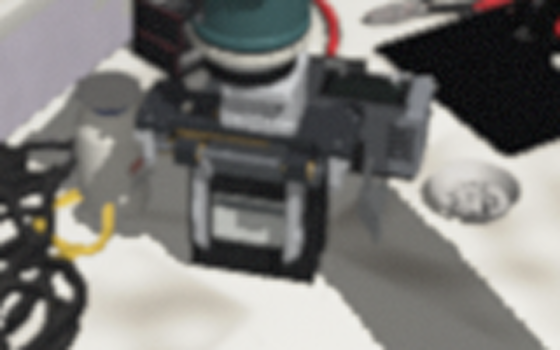

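```bash
python3 - <<'E'
from h import *
for u,v in((323.8,227),(360.5,227),(324.4,224),(360.8,224)): print(u,v,[toD(ray("scene",u,v,z/1000)) for z in(0,8)])
print("img0 expect foot corners", [ (toD(np.array([.5043,-.1558])+ (Ro.from_euler('z',31.8,degrees=True).apply([y,30,0])[:2])/1000)) for y in(56,-56)])
print([toD(ray("scene",u,229,0)) for u in (323.9,360.6)])
E
```

```text
323.8 227 [array([-161.3,   69.4]), array([-170.4,   66.8])]
360.5 227 [array([-133.1,  -39.9]), array([-142.5,  -41.5])]
324.4 224 [array([-146.9,   71.4]), array([-156.2,   68.8])]
360.8 224 [array([-118.7,  -37.8]), array([-128.2,  -39.5])]
img0 expect foot corners [array([-187.9,   63.6]), array([-160.6,  -45. ])]
[array([-170.3,   66.6]), array([-142.3,  -42.1])]
```

```bash

python3 -m pendant '[[0.3,-0.6,-0.15,0,0],[0.3,-1.2,-0.3,0,0],[0.3,-1.8,-0.45,0,0],[0.3,-2.4,-0.6,0,0],[0.3,-3,-0.75,0,0],[0.3,-3.6,-0.9,0,0],[0.3,-4.2,-1.05,0,0],[0.3,-4.8,-1.2,0,0]]'
python3 look.py 5;python3 foot.py 5 332 357 212 235
```

```text
time: 4.45
tool_pos: [0.5018, -0.1826, 0.0598]
tcp_rot: [-180.0, -0.2, 107.9]
wrist_force: [-15.5, 38.3, 33.5]
opening: 0.699
4.45 [ 0.50184346 -0.18260221  0.05983191] 107.86700733983471 F [-15.5  38.3  33.5] [-120.4    6.1]
n 25 foot ends dock [-107.7   57.1] [-107.4  -23.4] battery yaw rel dock 0.20725186475813462
row 215 [231 230 230 231 229 218 181 149 131 121 113  87  50  28  30  27  34  27
  32  30  33  34  35  30  32  33  34  32  29  36  34  31  32  31  26  27
  24  45  81 102  91  65  41  26  27  23  28  50  83]
```

View pics/scene5.png

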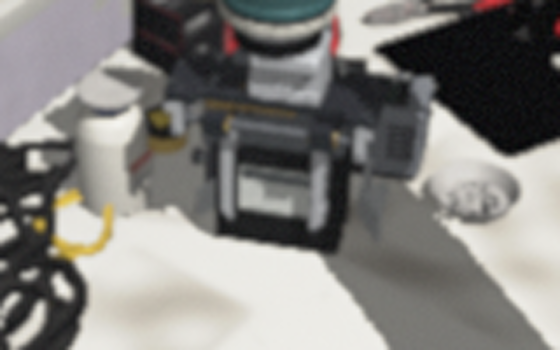

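```bash

python3 -m pendant '[[0.3,0.3,0,0,0],[0.3,0.8,0,0,0],[0.3,1.5,0,0,0]]'
python3 look.py 6;python3 foot.py 6 335 357 212 235
python3 - <<'E'
from h import *
print([toD(ray("scene",u,218,0)) for u in (331.5,367.3)])
E
```

```text
time: 4.85
tool_pos: [0.4975, -0.1709, 0.0596]
tcp_rot: [-180.0, 0.0, 107.7]
wrist_force: [-0.3, 0.6, -0.7]
opening: 0.701
4.85 [ 0.49745519 -0.17089903  0.05958654] 107.70512708806572 F [-0.3  0.6 -0.7] [-132.9    5.5]
0.112 0.1225 px [356 125  14  20 105] c [ 668. -173.] sz [43.4 30. ] a 16.3 zmed 121.4
n 22 foot ends dock [-108.7   47.1] [-110.  -24.] battery yaw rel dock -1.0689987874973765
row 215 [138 120 116 116 119 119 120 114  88  48  47  70  65  45  31  31  32  32
  34  32  30  33  32  32  34  30  30  25  26  30  23  25  25  48 101 141
 160 166 134  80  35  24  23  24  52  87]
[array([-112.8,   57.4]), array([-84.7, -51.7])]
```

View pics/scene6.png

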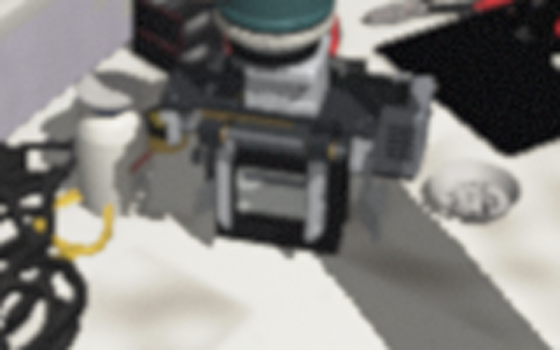

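```bash

python3 -m pendant '[[0.3,3,0,0,0],[0.3,8,0,-4,0],[0.3,13,0,-8,0],[0.3,18,0,-10,0],[0.3,20,0,-10,0],[0.3,20,0,-10,0]]'
python3 look.py 7
```

```text
time: 5.55
tool_pos: [0.4362, 0.0244, 0.1618]
tcp_rot: [179.8, 0.1, 108.1]
wrist_force: [-0.3, -1.4, -0.2]
opening: 0.7
5.55 [0.43622795 0.02437753 0.16178842] 108.1192171160175 F [-0.3 -1.4 -0.2] [-337.6    6.5]
0.112 0.1225 px [354 127  20  17 117] c [ 668.3 -178.1] sz [34.3 45.6] a 28.8 zmed 121.2
0.112 0.1225 px [ 361  177   39   53 1213] c [ 510.4 -218.5] sz [114.3  62.7] a 17.6 zmed 117.7
```

View pics/top7.png

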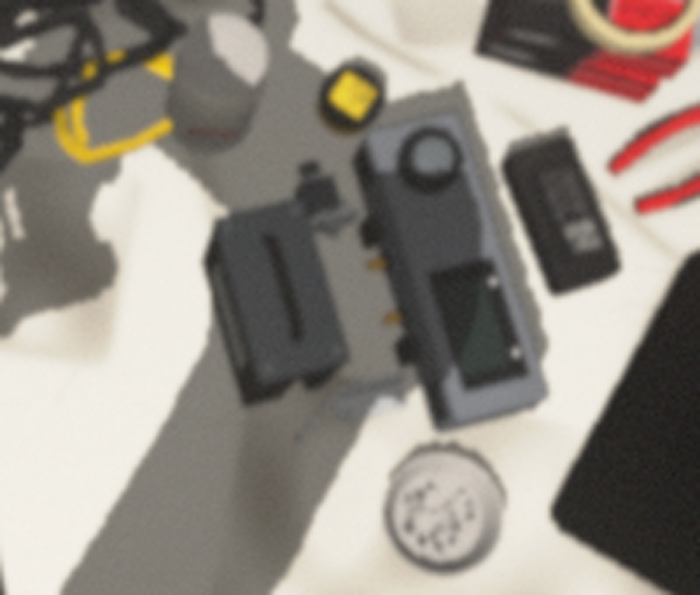

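View pics/scene7.png

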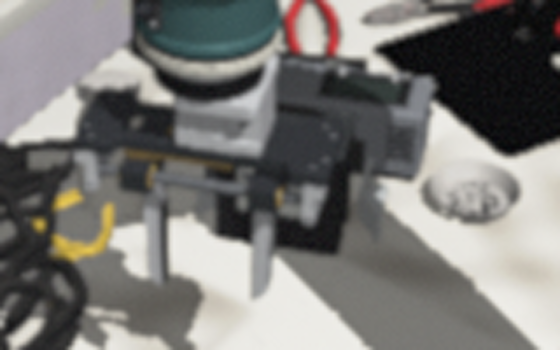

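```bash
python3 -c "
from h import *
a=D(-95,95);need(a[0],a[1],.2,107.7)"
python3 - <<'E'
from h import *
d=np.load("top7.npz")["d"];W=cloud("top",d)[120:290,300:500]
q=W[...,:2]-O;x=q@ex*1000;y=q@ey*1000;z=W[...,2]*1000
m=(x<0)&(x>-110)&(y>56)&(y<125)&(z>6)
for x0 in range(-110,0,10):
  print(x0,[ (y0,int(np.percentile(z[m&(x>=x0)&(x<x0+10)&(y>=y0)&(y<y0+10)],90))) for y0 in range(56,120,10) if (m&(x>=x0)&(x<x0+10)&(y>=y0)&(y<y0+10)).sum()>1])
E
```

```text
t 5.65 at [0.4368 0.0201 0.1601] [1.7995e+02 7.0000e-02 1.0785e+02] F [ 0.5 -0.3 -0.5] open 0.699
shift cm [-23.85   8.86  -3.95] turn 0.003
-110 [(56, 119)]
-100 [(56, 120)]
-90 [(56, 119), (76, 33)]
-80 [(56, 117)]
-70 [(56, 118)]
-60 [(56, 119)]
-50 []
-40 [(56, 41), (66, 33), (76, 34), (86, 34), (96, 23)]
-30 [(56, 41), (66, 36), (76, 36), (86, 34), (96, 29)]
-20 [(56, 41), (66, 32), (76, 35), (86, 34), (96, 31)]
-10 [(56, 41)]
```

```bash

python3 -m pendant '[[1,-4,4,-4,0],[1,-9,8.8,-4,0],[1,-14,8.8,-4,0],[1,-19,8.8,-4,0],[1,-23.8,8.8,-4,0],[1,-23.8,8.8,-4,0],[1,-23.8,8.8,-4,0]]'
python3 -c "
from h import *
a=D(-95,95);need(a[0],a[1],.069,107.7)"
```

```text
time: 6.35
tool_pos: [0.5928, -0.1862, 0.1978]
tcp_rot: [-179.9, -0.0, 107.3]
wrist_force: [-0.9, -0.5, -0.8]
opening: 0.143
t 6.35 at [ 0.5928 -0.1862  0.1978] [-1.7988e+02 -1.0000e-02  1.0735e+02] F [-0.9 -0.5 -0.8] open 0.143
shift cm [ 0.58  0.36 12.88] turn -0.006
```

```bash

python3 -m pendant '[[1,0.3,0.3,0,-0.006],[1,0.3,0.3,5,-0.006],[1,0.3,0.3,9,-0.006],[1,0.3,0.3,12.6,-0.006],[1,0.3,0.3,12.8,-0.006],[1,0.3,0.3,12.8,-0.006]]'
python3 -c "
from h import *
a=D(-95,95);need(a[0],a[1],.069,107.7);print(toD(env.sense()['tool_pos']))"
```

```text
time: 6.95
tool_pos: [0.5951, -0.1754, 0.0721]
tcp_rot: [-180.0, -0.0, 108.2]
wrist_force: [0.2, -0.2, 0.6]
opening: 0.004
t 6.95 at [ 0.5951 -0.1754  0.0721] [-1.7997e+02 -5.0000e-02  1.0817e+02] F [ 0.2 -0.2  0.6] open 0.004
shift cm [-0.38 -0.21  0.31] turn 0.008
[-98.9  97.2]
```

```bash

python3 -m pendant '[[1,-0.5,-0.8,0.2,0.008],[1,-0.8,-1.6,0.2,0.008],[1,-0.8,-2.2,0.2,0.008],[1,-0.8,-2.2,0.2,0.008]]'
python3 -c "
from h import *
print(toD(env.sense()['tool_pos']))"
python3 -m pendant '[[1,0,-0.15,0,0],[1,0,-0.3,0,0],[1,0,-0.4,0,0],[1,0,-0.4,0,0]]'
python3 -c "
from h import *
print(toD(env.sense()['tool_pos']))"
```

```text
time: 7.35
tool_pos: [0.5762, -0.1916, 0.0706]
tcp_rot: [180.0, 0.1, 107.6]
wrist_force: [0.8, -1.2, -0.2]
opening: 0.006
[-89.2  74.2]
time: 7.75
tool_pos: [0.574, -0.1913, 0.0704]
tcp_rot: [179.9, 0.0, 107.7]
wrist_force: [5.7, 2.2, 4.1]
opening: 0.005
[-90.1  72.3]
```

```bash

python3 -m pendant '[[1,0,-0.1,0,0],[1,0,-0.2,0,0],[1,0,-0.3,0,0],[1,0,-0.3,0,0]]'
python3 -c "
from h import *
print(toD(env.sense()['tool_pos']))"
```

```text
time: 8.15
tool_pos: [0.5712, -0.1921, 0.0704]
tcp_rot: [179.9, 0.0, 107.7]
wrist_force: [5.9, 1.9, 3.2]
opening: 0.006
[-90.2  69.3]
```

```bash

python3 -m pendant '[[1,0,-0.05,0,0],[1,0,-0.08,0,0],[1,0,-0.08,0,0]]'
python3 -c "
from h import *
print(toD(env.sense()['tool_pos']))"
python3 -m pendant '[[1,0,1,0,0],[1,0,2.5,-3,0],[1,0,2.5,-8,0],[0.3,5,1,-12,0],[0.3,10,-4,-12,0],[0.3,15,-7,-12,0],[0.3,20,-7,-12,0],[0.3,24,-7,-12,0]]'
python3 look.py 8
python3 -c "
from h import *
a=D(-140,0);need(a[0],a[1],.06,107.7)"
```

```text
time: 8.45
tool_pos: [0.5707, -0.1923, 0.0705]
tcp_rot: [179.8, 0.0, 107.7]
wrist_force: [6.4, 2.4, 4.0]
opening: 0.003
[-90.2  68.8]
time: 9.25
tool_pos: [0.439, -0.0079, 0.1896]
tcp_rot: [-180.0, 0.0, 107.6]
wrist_force: [1.5, 1.4, 1.4]
opening: 0.394
9.25 [ 0.43897806 -0.00792236  0.18957728] 107.5669581715922 F [1.5 1.4 1.4] [-306.    -0.7]
0.112 0.1225 px [ 361  179   40   54 1222] c [ 504.8 -220.2] sz [114.5  63.1] a 18.4 zmed 117.6
t 9.35 at [ 0.4386 -0.0041  0.19  ] [-1.7998e+02  4.0000e-02  1.0801e+02] F [ 1.6 -1.5 -1.3] open 0.481
shift cm [-16.95  -0.1   13.01] turn 0.005
```

View pics/top8.png

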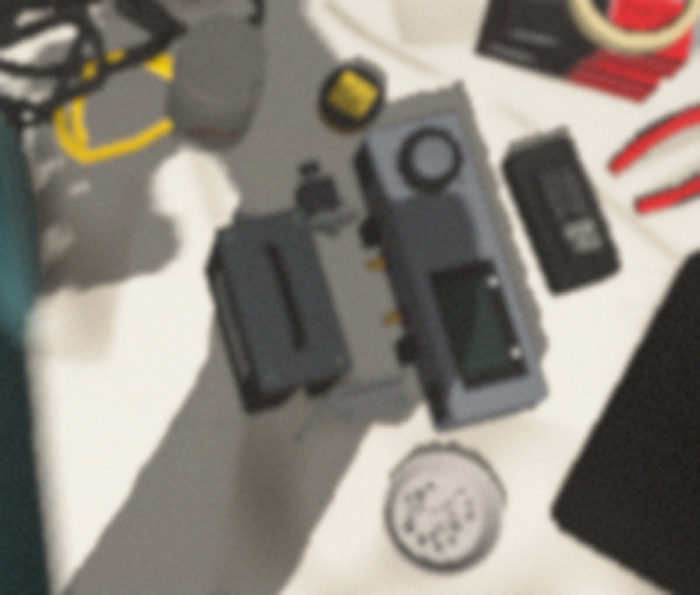

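```bash
python3 - <<'E'
from h import *
for k in "078":
    d=np.load(f"top{k}.npz")["d"];W=cloud("top",d)
    m=np.zeros(d.shape,bool);m[170:240,325:410]=True
    m&=(W[...,2]>.110)&(W[...,2]<.145)
    P=W[m];c=np.cov((P[:,:2]*1000).T);w,v=np.linalg.eigh(c);e=v[:,1]*np.sign(v[0,1])
    print(k,m.sum(),toD(P.mean(0)),np.degrees(np.arctan2(e[1],e[0])),P.mean(0))
    # case too
    m=np.zeros(d.shape,bool);m[145:250,400:460]=True;m&=(W[...,2]>.070)&(W[...,2]<.1)
    P=W[m];c=np.cov((P[:,:2]*1000).T);w,v=np.linalg.eigh(c);e=v[:,1]*np.sign(v[0,1])
    print("  case",m.sum(),toD(P.mean(0)),np.degrees(np.arctan2(e[1],e[0])))
    # handle
    m=np.zeros(d.shape,bool);m[170:240,325:410]=True;m&=(W[...,2]>.128)&(W[...,2]<.145)
    print("  handle",m.sum(),toD(W[m].mean(0)))
E
```

```text
0 1350 [-145.3   15. ] 31.917718543094676 [ 0.50272586 -0.15620452  0.11900416]
  case 2424 [42.2 -4.9] 18.653943070899025
  handle 105 [-144.9   16. ]
7 1352 [-84.4   2.1] 18.069228990786467 [ 0.50892007 -0.21811014  0.11899771]
  case 2445 [42.1 -4.4] 18.673601359111085
  handle 104 [-83.8   1.5]
8 1354 [-84.6  -4. ] 18.42702784293818 [ 0.50309937 -0.21975641  0.11893207]
  case 2427 [42.1 -4.8] 18.71459825787513
  handle 108 [-84.1  -3.4]
```

```bash
python3 - <<'E'
from h import *
for k in "08":
    d=np.load(f"top{k}.npz")["d"];W=cloud("top",d)[140:270,330:430]
    q=W[...,:2]-O;x=q@ex*1000;y=q@ey*1000;z=W[...,2]*1000
    m=(z>34)&(z<48)&(x>-50)&(x<4)
    for s in(1,-1):
        mm=m&(s*y>45)&(s*y<75);print(k,s,mm.sum(),np.sort(y[mm]).round(0)[::max(1,mm.sum()//14)], "x",x[mm].min() if mm.any() else None)
# visual: scene frame-0 zoom rails
p=np.load("top8.npz")["p"][:,:,::-1][170:245,355:425];cv2.imwrite("pics/t8z.png",cv2.resize(p,None,fx=8,fy=8,interpolation=cv2.INTER_CUBIC))
E
```

```text
0 1 64 [46. 48. 51. 57. 57. 58. 58. 59. 59. 60. 60. 61. 61. 64. 72. 73.] x -49.848597750566235
0 -1 10 [-60. -60. -60. -53. -51. -51. -50. -49. -47. -45.] x -48.23411102371967
8 1 49 [45. 48. 50. 56. 57. 58. 58. 59. 59. 59. 60. 60. 61. 62. 64. 72. 75.] x -36.89828663684819
8 -1 13 [-62. -61. -60. -60. -60. -60. -53. -52. -51. -49. -47. -47. -45.] x -48.408547139143224
```

View pics/t8z.png

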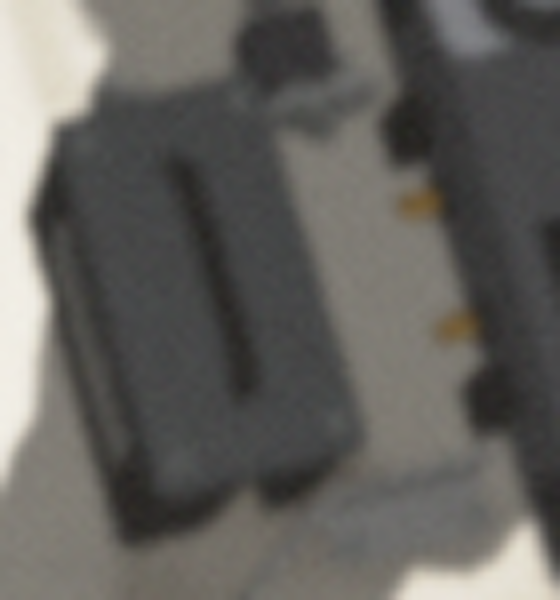

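```bash
python3 - <<'E'
from h import *
for u,v in((425,203),(460,325),(408,130),(490,400)): print(toD(ray("top",355+u/8-.5,170+v/8-.5,.03)))
# lid corners (zoom px)
for u,v in((68,128),(262,90),(358,440),(145,490)): print("lid",toD(ray("top",355+u/8-.5,170+v/8-.5,.118)))
E
```

```text
[ 3.4 20.4]
[  2.9 -19. ]
[ 4.9 44. ]
[  5.1 -43.6]
lid [-110.7   51. ]
lid [-53.8  48.2]
lid [-55.6 -56.1]
lid [-117.5  -55. ]
```

```bash
python3 -c "
from h import *
print('dish',toD(ray('top',300+443/3.5,120+510/3.5,.018)))
a=D(-90,-100);need(a[0],a[1],.19,107.7)"
```

```text
dish [   0.8 -157.1]
t 9.35 at [ 0.4386 -0.0041  0.19  ] [-1.7998e+02  4.0000e-02  1.0801e+02] F [ 1.6 -1.5 -1.3] open 0.481
shift cm [-2.191e+01 -1.013e+01  1.000e-02] turn 0.005
```

```bash

python3 -m pendant '[[1,-3,-5,0,0],[1,-8,-10.1,0,0],[1,-13,-10.1,0,0],[1,-18,-10.1,0,0],[1,-21.9,-10.1,0,0],[1,-21.9,-10.1,3,0],[1,-21.9,-10.1,8,0],[1,-21.9,-10.1,12,0]]'
python3 -c "
from h import *
a=D(-90,-80);need(a[0],a[1],.070,107.7);print(toD(env.sense()['tool_pos']))"
```

```text
time: 10.15
tool_pos: [0.4106, -0.2483, 0.0673]
tcp_rot: [-180.0, -0.0, 107.6]
wrist_force: [0.2, -1.5, 0.0]
opening: 0.005
t 10.15 at [ 0.4106 -0.2483  0.0673] [-1.7999e+02 -5.0000e-02  1.0761e+02] F [ 0.2 -1.5  0. ] open 0.005
shift cm [ 0.46  2.07 -0.27] turn -0.002
[ -85.4 -100.8]
```

```bash

python3 -m pendant '[[1,0.3,0.8,0,0],[1,0.3,1.6,0,0],[1,0.3,2.3,0,0],[1,0.3,2.3,0,0]]'
P='from h import *
s=env.sense();print(toD(s["tool_pos"]))'
python3 -c "$P"
python3 -m pendant '[[1,0,0.15,0,0],[1,0,0.3,0,0],[1,0,0.3,0,0]]';python3 -c "$P"
python3 -m pendant '[[1,0,0.1,0,0],[1,0,0.2,0,0],[1,0,0.2,0,0]]';python3 -c "$P"
```

```text
time: 10.55
tool_pos: [0.4339, -0.2382, 0.0714]
tcp_rot: [179.9, 0.1, 107.7]
wrist_force: [1.0, 0.5, 0.5]
opening: 0.004
[-88.  -75.5]
time: 10.85
tool_pos: [0.4347, -0.2375, 0.0698]
tcp_rot: [180.0, 0.0, 107.6]
wrist_force: [-0.8, 0.1, -1.3]
opening: 0.003
[-88.4 -74.6]
time: 11.15
tool_pos: [0.4365, -0.2367, 0.0694]
tcp_rot: [-180.0, -0.0, 107.6]
wrist_force: [0.1, 0.7, -0.9]
opening: 0.007
[-88.7 -72.6]
```

```bash

P='from h import *
s=env.sense();print(toD(s["tool_pos"]))'
python3 -m pendant '[[1,0,0.05,0,0],[1,0,0.1,0,0],[1,0,0.1,0,0]]';python3 -c "$P"
python3 -m pendant '[[1,0,0.05,0,0],[1,0,0.1,0,0],[1,0,0.1,0,0]]';python3 -c "$P"
```

```text
time: 11.45
tool_pos: [0.4374, -0.2364, 0.0694]
tcp_rot: [-180.0, -0.0, 107.7]
wrist_force: [0.4, 0.0, 0.0]
opening: 0.004
[-88.7 -71.6]
time: 11.75
tool_pos: [0.4383, -0.2361, 0.0694]
tcp_rot: [-180.0, -0.0, 107.6]
wrist_force: [-1.7, -0.2, 0.1]
opening: 0.007
[-88.7 -70.8]
```

```bash

P='from h import *
s=env.sense();print(toD(s["tool_pos"]))'
python3 -m pendant '[[1,0,0.1,0,0],[1,0,0.2,0,0],[1,0,0.28,0,0],[1,0,0.28,0,0]]';python3 -c "$P"
python3 -m pendant '[[1,0,0.05,0,0],[1,0,0.08,0,0],[1,0,0.08,0,0]]';python3 -c "$P"
```

```text
time: 12.15
tool_pos: [0.4401, -0.2355, 0.0693]
tcp_rot: [-179.9, -0.0, 107.6]
wrist_force: [-7.0, -0.5, 5.3]
opening: 0.004
[-88.7 -68.8]
time: 12.45
tool_pos: [0.4408, -0.2353, 0.0693]
tcp_rot: [-179.9, -0.0, 107.6]
wrist_force: [-7.7, -1.5, 5.9]
opening: 0.004
[-88.7 -68.1]
```

```bash

python3 -m pendant '[[1,0,-1,0,0],[1,0,-2.5,-3,0],[1,0,-2.5,-8,0],[0.3,5,-1,-12,0],[0.3,10,4,-12,0],[0.3,15,7,-12,0],[0.3,20,7,-12,0],[0.3,24,7,-12,0]]'
python3 look.py 9
python3 - <<'E'
from h import *
for k in "789":
    d=np.load(f"top{k}.npz")["d"];W=cloud("top",d)
    m=np.zeros(d.shape,bool);m[170:240,325:410]=True
    m&=(W[...,2]>.110)&(W[...,2]<.145)
    P=W[m];c=np.cov((P[:,:2]*1000).T);w,v=np.linalg.eigh(c);e=v[:,1]*np.sign(v[0,1])
    print(k,m.sum(),toD(P.mean(0)),np.degrees(np.arctan2(e[1],e[0])))
    g=W[m]; 
need(*D(-140,0),.06,107.7)
p=np.load("top9.npz")["p"][:,:,::-1][170:245,355:425];cv2.imwrite("pics/t9z.png",cv2.resize(p,None,fx=8,fy=8,interpolation=cv2.INTER_CUBIC))
E
```

```text
time: 13.25
tool_pos: [0.4403, -0.0085, 0.1893]
tcp_rot: [179.9, 0.0, 107.6]
wrist_force: [1.5, 0.0, -0.2]
opening: 0.394
13.25 [ 0.44031342 -0.00851223  0.18931739] 107.64938613387905 F [ 1.5  0.  -0.2] [-305.     0.4]
0.112 0.1225 px [352 125  22  20 124] c [ 671.3 -171.6] sz [47.1 34.9] a 33.8 zmed 121.1
0.112 0.1225 px [ 361  178   40   54 1212] c [ 507.4 -219.6] sz [114.5  62.6] a 18.3 zmed 117.6
7 1352 [-84.4   2.1] 18.069228990786467
8 1354 [-84.6  -4. ] 18.42702784293818
9 1352 [-84.4  -1.5] 18.166955913380182
t 13.35 at [ 0.4392 -0.0051  0.1895] [ 1.7996e+02 -1.0000e-02  1.0807e+02] F [ 0.5 -1.1  0.1] open 0.476
shift cm [-16.84  -0.16  12.94] turn 0.006
```

View pics/t9z.png

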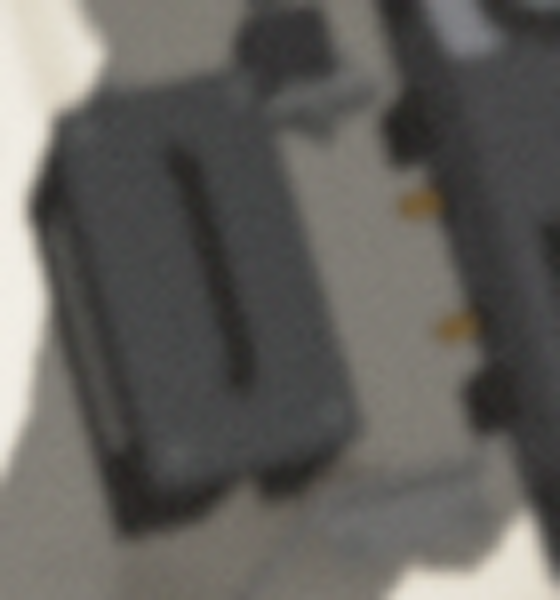

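```bash

python3 -m pendant '[[0.3,0,0,5,0],[0.3,0,0,10,0],[0.3,-4,0,12.9,0],[0.3,-9,0,12.9,0],[0.3,-13,0,12.9,0],[0.3,-16,0,12.9,0.006],[0.3,-16,0,12.9,0.006]]'
python3 -c "
from h import *
need(*D(-123,0),.0595,107.7);print(toD(env.sense()['tool_pos']))"
```

```text
time: 14.05
tool_pos: [0.4889, -0.1673, 0.0598]
tcp_rot: [180.0, 0.0, 107.0]
wrist_force: [-0.5, 0.3, 0.3]
opening: 0.7
t 14.05 at [ 0.4889 -0.1673  0.0598] [1.8000e+02 5.0000e-02 1.0698e+02] F [-0.5  0.3  0.3] open 0.7
shift cm [-1.58  0.18  0.03] turn -0.013
[-138.9   -1.6]
```

```bash

P='from h import *
s=env.sense();print(toD(s["tool_pos"]),"Fdock",s["wrist_force"][:2]@ex,s["wrist_force"][:2]@ey,s["wrist_force"][2],s["moment"])'
python3 -m pendant '[[0.3,-0.5,0.1,0,-0.014],[0.3,-1,0.18,0,-0.014],[0.3,-1.4,0.18,0,-0.014],[0.3,-1.5,0.18,0,-0.014]]'; python3 -c "$P"
python3 -m pendant '[[0.3,-0.2,0,0,0],[0.3,-0.4,0,0,0],[0.3,-0.6,0,0,0]]'; python3 -c "$P"
```

```text
time: 14.45
tool_pos: [0.4951, -0.1766, 0.0602]
tcp_rot: [180.0, 0.0, 108.1]
wrist_force: [-0.3, 0.4, 0.1]
opening: 0.699
[-128.1    1.5] Fdock -0.4813206557275643 -0.16810560424163357 0.06986345342946318 [-0.02392994 -0.10469347  0.03647234]
time: 14.75
tool_pos: [0.4969, -0.1822, 0.0602]
tcp_rot: [-180.0, -0.0, 108.1]
wrist_force: [0.2, 3.3, 2.5]
opening: 0.702
[-122.2    1.5] Fdock -3.0741829419971136 1.152467582036707 2.4638664789113753 [0.55837162 0.00408861 0.16096935]
```

```bash

P='from h import *
s=env.sense();print(toD(s["tool_pos"]),"Fdock",s["wrist_force"][:2]@ex,s["wrist_force"][:2]@ey,s["wrist_force"][2],s["moment"])'
for i in 1; do python3 -m pendant '[[0.3,-0.2,0,0,0],[0.3,-0.4,0,0,0]]'; python3 -c "$P"; done
python3 -m pendant '[[0.3,-0.2,0,0,0],[0.3,-0.4,0,0,0]]'; python3 -c "$P"
```

```text
time: 14.95
tool_pos: [0.4981, -0.1851, 0.0602]
tcp_rot: [-180.0, -0.1, 108.2]
wrist_force: [-4.3, 9.2, 7.0]
opening: 0.701
[-119.1    1.7] Fdock -10.040269638277485 -1.3438228364347247 7.035878485368124 [ 1.80877207  0.63630241 -0.04299026]
time: 15.15
tool_pos: [0.4994, -0.1888, 0.0602]
tcp_rot: [-180.0, -0.1, 108.2]
wrist_force: [-2.1, 7.8, 6.4]
opening: 0.701
[-115.3    1.9] Fdock -8.088323708027296 0.36600773541130477 6.388723987473758 [ 1.7671949   0.47433692 -0.00501618]
```

```bash

P='from h import *
s=env.sense();print(toD(s["tool_pos"]),"Fdock",s["wrist_force"][:2]@ex,s["wrist_force"][:2]@ey,s["wrist_force"][2],s["tcp_rot"][2])'
python3 -m pendant '[[0.3,-0.2,0,0,0],[0.3,-0.4,0,0,0]]'; python3 -c "$P"
python3 -m pendant '[[0.3,-0.2,0,0,0],[0.3,-0.4,0,0,0]]'; python3 -c "$P"; python3 look.py a
```

```text
time: 15.35
tool_pos: [0.5006, -0.1925, 0.0602]
tcp_rot: [-180.0, -0.1, 108.2]
wrist_force: [-3.1, 8.5, 6.3]
opening: 0.701
[-111.3    1.9] Fdock -9.007492771667216 -0.3376487035484611 6.279985066865025 108.16984763609416
time: 15.55
tool_pos: [0.5019, -0.1964, 0.0603]
tcp_rot: [-180.0, -0.1, 108.2]
wrist_force: [-3.6, 8.5, 5.3]
opening: 0.699
[-107.2    1.9] Fdock -9.18363291063544 -0.8521056858487981 5.260282439742694 108.1649120946058
15.55 [ 0.50186312 -0.19637714  0.06025105] 108.1649120946058 F [-3.6  8.5  5.3] [-107.2    1.9]
0.112 0.1225 px [354 127  20  16 108] c [ 667.3 -171.9] sz [31.2 44.1] a 30.9 zmed 121.2
```

View pics/scenea.png

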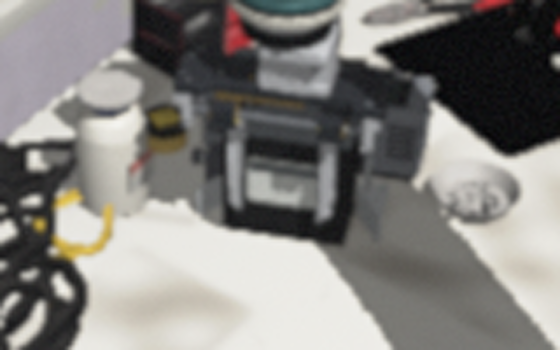

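View pics/topa.png

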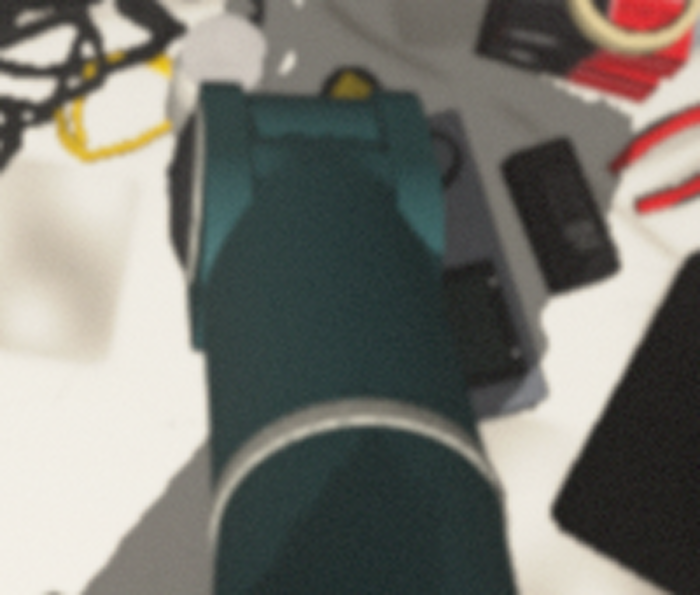

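```bash

P='from h import *
s=env.sense();print(toD(s["tool_pos"]),"Fdock",s["wrist_force"][:2]@ex,s["wrist_force"][:2]@ey,s["wrist_force"][2],s["tcp_rot"][2])'
python3 -m pendant '[[0.3,-0.2,0,0,0],[0.3,-0.4,0,0,0],[0.3,-0.6,0,0,0],[0.3,-0.8,0,0,0]]'; python3 -c "$P"
python3 -m pendant '[[0.3,-0.2,0,0,0],[0.3,-0.4,0,0,0]]'; python3 -c "$P"
```

```text
time: 16.05
tool_pos: [0.5044, -0.204, 0.0602]
tcp_rot: [180.0, -0.1, 108.2]
wrist_force: [-2.7, 7.6, 6.4]
opening: 0.7
[-99.2   2. ] Fdock -8.030124915911546 -0.26772168362064747 6.367495892801027 108.16446015527144
time: 16.25
tool_pos: [0.5055, -0.2076, 0.0602]
tcp_rot: [-180.0, -0.1, 108.2]
wrist_force: [-6.7, 13.1, 10.7]
opening: 0.698
[-95.5   2. ] Fdock -14.492958058808174 -2.4114264784270056 10.732598954599924 108.17025499926324
```

```bash

P='from h import *
s=env.sense();print(toD(s["tool_pos"]),"Fdock",s["wrist_force"][:2]@ex,s["wrist_force"][:2]@ey,s["wrist_force"][2],s["tcp_rot"][2])'
python3 -m pendant '[[0.3,-0.2,0,0,0],[0.3,-0.4,0,0,0]]'; python3 -c "$P"
python3 -m pendant '[[0.3,-0.15,0,0,0],[0.3,-0.3,0,0,0]]'; python3 -c "$P"
```

```text
time: 16.45
tool_pos: [0.5064, -0.2106, 0.0602]
tcp_rot: [-180.0, -0.2, 108.2]
wrist_force: [-8.4, 14.5, 12.7]
opening: 0.697
[-92.3   2. ] Fdock -16.34051387051948 -3.5898292556138562 12.682724747983954 108.20912043780272
time: 16.65
tool_pos: [0.5072, -0.2132, 0.0602]
tcp_rot: [-179.9, -0.2, 108.2]
wrist_force: [-9.4, 16.4, 14.4]
opening: 0.698
[-89.6   1.9] Fdock -18.495097421583537 -3.9645933822683106 14.42270403954334 108.2168436287526
```

```bash

P='from h import *
s=env.sense();print(toD(s["tool_pos"]),"Fdock",s["wrist_force"][:2]@ex,s["wrist_force"][:2]@ey,s["wrist_force"][2],s["tcp_rot"][2])'
python3 -m pendant '[[0.3,-0.15,0,0,0],[0.3,-0.3,0,0,0]]'; python3 -c "$P"
python3 look.py b; python3 foot.py b 340 360 205 225
```

```text
time: 16.85
tool_pos: [0.508, -0.2158, 0.0601]
tcp_rot: [-179.9, -0.2, 108.2]
wrist_force: [-9.3, 17.0, 15.8]
opening: 0.697
[-86.9   1.9] Fdock -19.01144065560192 -3.748845796036802 15.806403698222644 108.22715620855077
16.85 [ 0.50802463 -0.21578148  0.0601336 ] 108.22715620855077 F [-9.3 17.  15.8] [-86.9   1.9]
0.112 0.1225 px [356 125  18  19 119] c [ 668.4 -174.4] sz [39.8 37.4] a 20.1 zmed 120.9
n 20 foot ends dock [-73.3  39.5] [-74.1 -26. ] battery yaw rel dock -0.6359888984882184
row 208 [167 162 134 107 103 112 111  82  46  28  31  34  32  30  28  31  32  32
  32  34  32  33  33  30  30  33  33  33  28  26  24  24  31  74 120 124
  93  51  30  23  25  25  38  61]
```

View pics/sceneb.png

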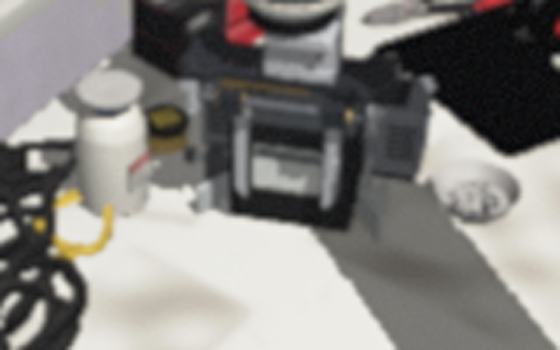

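```bash

P='from h import *
s=env.sense();print(toD(s["tool_pos"]),"Fdock",s["wrist_force"][:2]@ex,s["wrist_force"][:2]@ey,s["wrist_force"][2],s["tcp_rot"][2])'
python3 -m pendant '[[0.3,-0.15,0,0,0],[0.3,-0.3,0,0,0],[0.3,-0.45,0,0,0]]'; python3 -c "$P"
python3 -m pendant '[[0.3,-0.15,0,0,0],[0.3,-0.3,0,0,0]]'; python3 -c "$P"
```

```text
time: 17.25
tool_pos: [0.5093, -0.2214, 0.06]
tcp_rot: [-179.9, -0.1, 108.1]
wrist_force: [-7.3, 9.8, 7.8]
opening: 0.699
[-81.1   1.4] Fdock -11.533524158695018 -3.9592321610470327 7.789915286770074 108.14672761883497
time: 17.45
tool_pos: [0.5101, -0.2244, 0.0599]
tcp_rot: [-179.9, -0.1, 108.1]
wrist_force: [-6.3, 8.7, 6.5]
opening: 0.702
[-78.    1.3] Fdock -10.224494480359917 -3.326809147913108 6.506411493531599 108.14212849591148
```

```bash

P='from h import *
s=env.sense();print(toD(s["tool_pos"]),"Fdock",s["wrist_force"][:2]@ex,s["wrist_force"][:2]@ey,s["wrist_force"][2],s["tcp_rot"][2])'
python3 -m pendant '[[0.3,-0.15,0,0,0],[0.3,-0.3,0,0,0]]'; python3 -c "$P"
python3 -m pendant '[[0.3,-0.15,0,0,0],[0.3,-0.3,0,0,0]]'; python3 -c "$P"
python3 -m pendant '[[0.3,-0.1,0,0,0],[0.3,-0.2,0,0,0]]'; python3 -c "$P"
```

```text
time: 17.65
tool_pos: [0.511, -0.2273, 0.0598]
tcp_rot: [-179.9, -0.1, 108.1]
wrist_force: [-6.7, 7.9, 7.4]
opening: 0.699
[-75.    1.2] Fdock -9.54983725735987 -4.006077893239506 7.394866113853379 108.13688880057661
time: 17.85
tool_pos: [0.5118, -0.2299, 0.0598]
tcp_rot: [-179.9, -0.2, 108.1]
wrist_force: [-8.9, 10.0, 8.9]
opening: 0.701
[-72.3   1.3] Fdock -12.239487894780243 -5.390605265280347 8.915461327514743 108.14298092820543
time: 18.05
tool_pos: [0.5124, -0.2315, 0.0599]
tcp_rot: [-179.9, -0.2, 108.2]
wrist_force: [-9.3, 11.6, 9.5]
opening: 0.701
[-70.5   1.3] Fdock -13.91526198090748 -5.357115885831885 9.504677362586227 108.15157765463593
```

```bash

P='from h import *
s=env.sense();print(toD(s["tool_pos"]),"Fdock",s["wrist_force"][:2]@ex,s["wrist_force"][:2]@ey,s["wrist_force"][2],s["tcp_rot"][2])'
python3 -m pendant '[[0.3,-0.1,0,0,0],[0.3,-0.15,0,0,0]]'; python3 -c "$P"
python3 -m pendant '[[0.3,-0.1,0,0,0],[0.3,-0.1,0,0,0]]'; python3 -c "$P"
```

```text
time: 18.25
tool_pos: [0.513, -0.2329, 0.0599]
tcp_rot: [-179.9, -0.2, 108.2]
wrist_force: [-6.0, 8.4, 4.8]
opening: 0.702
[-69.    1.4] Fdock -9.859581464529567 -3.123111583861434 4.7577531015837415 108.15513744247076
time: 18.45
tool_pos: [0.5136, -0.2342, 0.0599]
tcp_rot: [-179.9, -0.1, 108.1]
wrist_force: [-4.6, 8.8, 4.6]
opening: 0.701
[-67.6   1.6] Fdock -9.763802757158548 -1.7607276903548623 4.582144310677362 108.14297882390609
```

```bash

P='from h import *
s=env.sense();print(toD(s["tool_pos"]),"Fdock",s["wrist_force"][:2]@ex,s["wrist_force"][:2]@ey,s["wrist_force"][2],s["tcp_rot"][2])'
python3 -m pendant '[[0.3,-0.1,0,0,0],[0.3,-0.1,0,0,0]]'; python3 -c "$P"
python3 -m pendant '[[0.3,-0.1,0,0,0],[0.3,-0.1,0,0,0]]'; python3 -c "$P"
```

```text
time: 18.65
tool_pos: [0.5136, -0.2343, 0.0599]
tcp_rot: [-179.9, -0.2, 108.2]
wrist_force: [-9.2, 13.2, 10.2]
opening: 0.7
[-67.5   1.6] Fdock -15.383812408128165 -4.748198879492855 10.2042705153346 108.16640220155583
time: 18.85
tool_pos: [0.5137, -0.2344, 0.0599]
tcp_rot: [-179.9, -0.3, 108.2]
wrist_force: [-13.1, 18.3, 15.5]
opening: 0.701
[-67.4   1.6] Fdock -21.384065743675027 -6.882938664455899 15.519694725241006 108.18869388883239
```

```bash

python3 -m pendant '[[0.3,-0.08,0,0,0],[0.3,-0.08,0,0,0]]'
python3 -m pendant '[[0.3,0.4,0,0,0],[0.3,1.5,0,0,0],[0.3,5,0,-3,0],[0.3,10,0,-8,0],[0.3,15,0,-12,0],[0.3,20,0,-14,0],[1,22,0,-14,0],[1,22,0,-14,0]]'
python3 look.py c
python3 - <<'E'
from h import *
p=np.load("topc.npz")["p"][:,:,::-1][160:245,355:435];cv2.imwrite("pics/tcz.png",cv2.resize(p,None,fx=7,fy=7,interpolation=cv2.INTER_CUBIC))
E
```

```text
time: 19.05
tool_pos: [0.5137, -0.2345, 0.0599]
tcp_rot: [-179.8, -0.3, 108.2]
wrist_force: [-15.1, 23.9, 18.8]
opening: 0.702
time: 19.85
tool_pos: [0.4461, -0.0246, 0.2022]
tcp_rot: [179.9, 0.1, 108.4]
wrist_force: [0.5, -1.2, -1.1]
opening: 0.564
19.85 [ 0.44610156 -0.02460271  0.20219655] 108.42213252257011 F [ 0.5 -1.2 -1.1] [-287.9    1. ]
0.112 0.1225 px [352 129  21  16 121] c [ 662.2 -169.9] sz [47.5 33.6] a 82.6 zmed 121.0
0.112 0.1225 px [ 384  173   39   53 1206] c [ 523.  -270.1] sz [114.3  62.5] a 18.0 zmed 117.7
```

View pics/tcz.png

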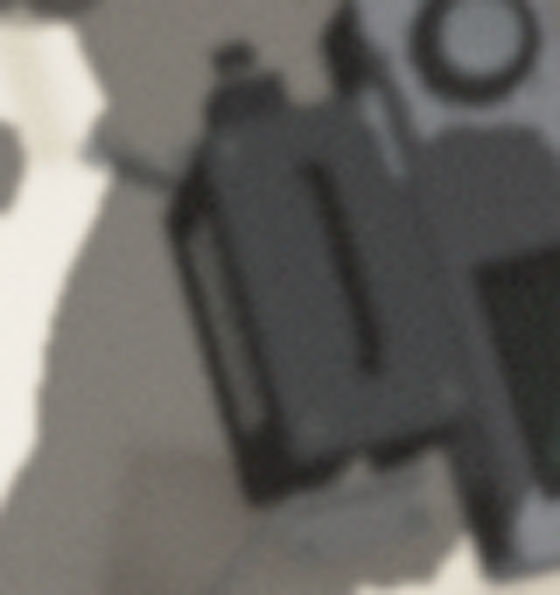

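View pics/scenec.png

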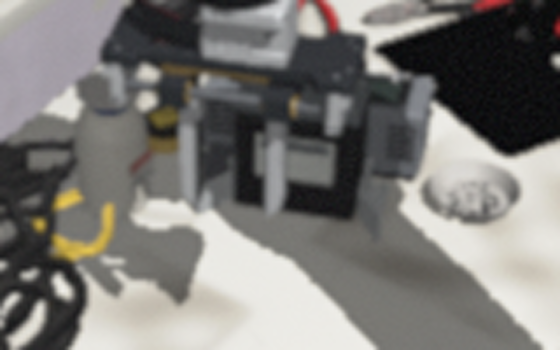

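```bash
python3 - <<'E'
from h import *
a=[cv2.resize(np.load(f"top{k}.npz")["p"][:,:,::-1][155:190,375:405],None,fx=12,fy=12,interpolation=cv2.INTER_CUBIC) for k in "0c"]
cv2.imwrite("pics/catch.png",np.hstack(a))
need(*D(43.7,70.5),.20,107.7)
E
```

```text
t 19.95 at [ 0.4467 -0.0283  0.2008] [1.7994e+02 1.0000e-01 1.0822e+02] F [-0.3 -1.6  0.2] open 0.482
shift cm [-32.85   6.7    0.14] turn 0.009
```

View pics/catch.png

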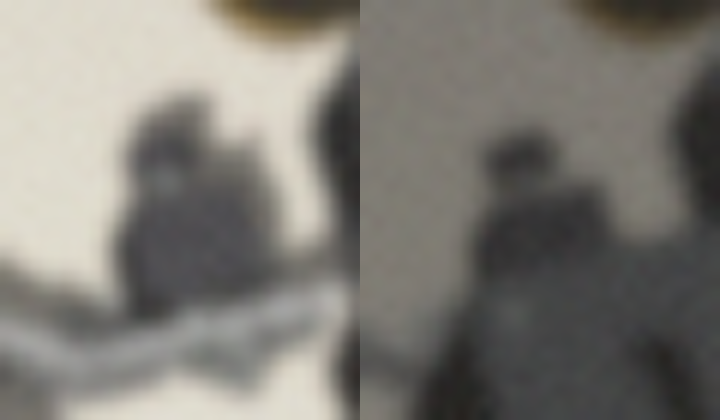

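```bash

python3 -m pendant '[[1,-5,2,0,0],[1,-10,4,0,0],[1,-15,6.7,0,0],[1,-20,6.7,0,0],[1,-25,6.7,0,0],[1,-30,6.7,0,0],[1,-32.8,6.7,0,0.009],[1,-32.8,6.7,0,0.009]]'
python3 -c "
from h import *
need(*D(43.7,71),.122,107.7)"
```

```text
time: 20.75
tool_pos: [0.6111, -0.3278, 0.1972]
tcp_rot: [-179.8, 0.0, 107.1]
wrist_force: [-1.2, 0.3, -0.6]
opening: 0.004
t 20.75 at [ 0.6111 -0.3278  0.1972] [-179.83    0.    107.1 ] F [-1.2  0.3 -0.6] open 0.004
shift cm [0.76 0.51 7.51] turn -0.01
```

```bash

python3 -m pendant '[[1,0.3,0.2,0,-0.01],[1,0.3,0.2,3,-0.01],[1,0.3,0.2,6,-0.01],[1,0.3,0.2,7,-0.01],[1,0.3,0.2,7,-0.01]]'
python3 -c "
from h import *
need(*D(43.7,71),.122,107.7)"
```

```text
time: 21.25
tool_pos: [0.6127, -0.3158, 0.1288]
tcp_rot: [-179.9, -0.1, 108.2]
wrist_force: [-0.4, 0.2, -0.1]
opening: 0.006
t 21.25 at [ 0.6127 -0.3158  0.1288] [-1.7990e+02 -1.1000e-01  1.0822e+02] F [-0.4  0.2 -0.1] open 0.006
shift cm [-0.35 -0.03  0.68] turn 0.009
```

```bash

python3 -m pendant '[[1,-0.3,0,0.3,0],[1,-0.3,0,0.6,0],[1,-0.3,0,0.9,0],[1,-0.3,0,1.2,0],[1,-0.3,0,1.2,0]]'
python3 -m pendant '[[1,0,0,0.2,0],[1,0,0,0.4,0],[1,0,0,0.4,0]]'
python3 -m pendant '[[1,0,0,0.2,0],[1,0,0,0.4,0],[1,0,0,0.4,0]]'
```

```text
time: 21.75
tool_pos: [0.6145, -0.3195, 0.1182]
tcp_rot: [180.0, 0.0, 108.2]
wrist_force: [0.5, -0.2, 2.1]
opening: 0.009
time: 22.05
tool_pos: [0.6145, -0.3194, 0.1142]
tcp_rot: [180.0, 0.0, 108.2]
wrist_force: [0.0, -0.7, 4.7]
opening: 0.003
time: 22.35
tool_pos: [0.6147, -0.3196, 0.1127]
tcp_rot: [180.0, 0.1, 108.1]
wrist_force: [-11.9, 3.6, 33.2]
opening: 0.005
```

```bash

python3 -m pendant '[[1,0,0,-0.5,0],[1,0,0,-2,0],[1,0,0,-5,0],[1,0,0,-9,0],[1,5,0,-10,0],[1,10,0,-10,0],[1,15,0,-10,0],[1,20,0,-10,0]]'
python3 -m pendant '[[1,5,0,0,0],[1,10,0,0,0],[1,12,0,0,0],[1,12,0,0,0],[1,12,0,0,0]]'
python3 look.py e
python3 - <<'E'
from h import *
d=np.load("tope.npz")["d"]
rects("top",d,(300,120,500,290),.085,.102,40)
E
```

```text
time: 23.15
tool_pos: [0.5513, -0.1285, 0.2107]
tcp_rot: [-180.0, 0.0, 108.2]
wrist_force: [1.2, 0.6, 0.1]
opening: 0.009
time: 23.65
tool_pos: [0.515, -0.0165, 0.2106]
tcp_rot: [180.0, 0.0, 108.2]
wrist_force: [0.5, -1.1, -0.5]
opening: 0.004
23.65 [ 0.51500928 -0.01653874  0.21059627] 108.17954331064871 F [ 0.5 -1.1 -0.5] [-274.6   69.1]
0.112 0.1225 px [352 130  24  15 111] c [ 665.7 -173.7] sz [30.3 56.4] a 30.7 zmed 121.2
0.112 0.1225 px [ 384  173   39   53 1209] c [ 523.2 -270.1] sz [114.4  62.7] a 18.1 zmed 117.8
0.112 0.1225 px [336 169  40  16 353] c [ 524. -270.] sz [112.5  68.4] a 17.5 zmed 117.3
0.085 0.102 px [463 120  37  15 183] c [ 718.4 -460.5] sz [35.5 86.6] a 3.1 zmed 92.2
0.085 0.102 px [349 134  27  21 165] c [ 654.  -170.9] sz [63.  40.6] a 74.3 zmed 93.1
0.085 0.102 px [414 157  18  18 246] c [ 612.7 -319.7] sz [42.9 41.1] a 2.5 zmed 91.4
0.085 0.102 px [383 181  22  47  74] c [ 511.4 -243.5] sz [112.1  19.2] a 28.1 zmed 94.0
```

View pics/tope.png

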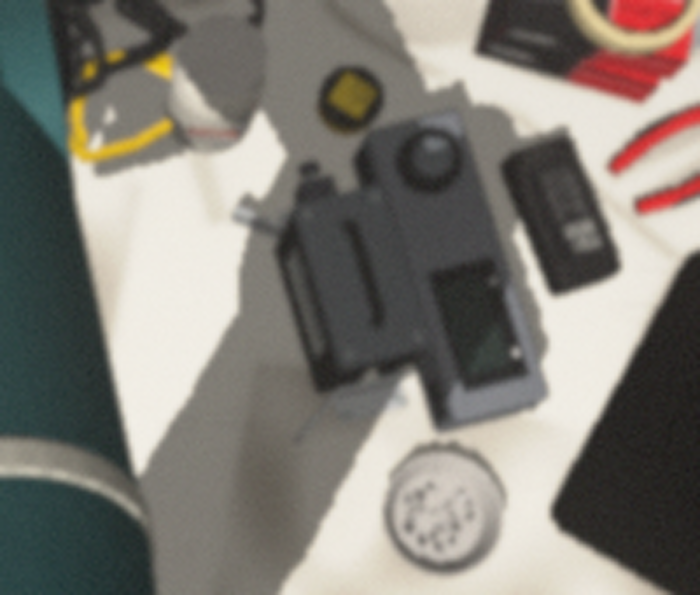

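View pics/scenee.png

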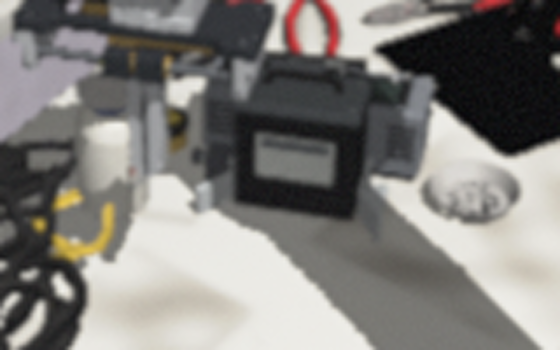

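```bash
python3 -c "
from rig import env
print(env.job_done())"
```

```text
the job is handed in; nothing more can be done
None
```

The battery module is home in the dock, the start button was pressed all the way down and released, and the job is handed in, finished at about 24 s of the 48 s limit.

**How it went**
- **Lining up:** I turned the module square to the dock by pushing its label face with both fingers. The first push met about 41 N at the mouth of the rails, so I backed off at once. I moved it sideways from one side, overshot slightly, and nudged it back about 3 mm from the other.
- **Pushing height:** The fingertips pushed at about 41 mm. That is right at the height where the module may tip, because going lower would have put the gripper's body into the handle. It stayed upright throughout.
- **Seating:** I pushed slowly into the bay. The push force peaked at about 19 N on the catch's ramp. It then fell from 14 N to 10 N about 1.5 to 3 mm before the stop. At the stop it rose to about 28 N with no more movement.
- **Button:** I pressed it only after the module was home. It moved about 6 mm, reached 33 N against its stop, and was released.

**Last checks**
- Both cameras put the module's centre within about 1 mm of home, upright and square to within about half a degree.
- The catch's outer end looks the same as it did before the module went in.
- The button reads at its original height in the depth picture.
- The bottle, dish, tub and adapter look unmoved. I never located the drive separately.
- The robot is clear of everything.

The catch and the contact pins were judged only from forces and pictures, because I did not pull on the module to test the catch.

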